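# Load the last can of the case into the gravity-feed can rack

### The arm

A 7-joint arm with a two-finger parallel gripper is mounted at the origin on the work surface. World frame = base frame: x ahead of the robot, y to its left, z up, the work surface at z = 0. Lengths are in m, angles in rad, forces in N, time in s.
With the tool pointing down it reaches from about 0.425 to 0.95 m from the base axis. Payload 4.7 kg.
Tool frame: the origin (TCP) lies at the very end of the fingers, on their centre line; the grasp point (between the pads) lies 19 mm behind it; z points along the fingers, y is the line along which they close (so a half turn about z gives the same grasp; the last joint's range is limited). The gripper opens to 85 mm and grips with 20 to 120 N. Pads are 22 mm wide; open, the fingers measure 114 mm over their backs; the gripper's body (76 mm by 85 mm) begins 54 mm behind the grasp point. The pads swing forward as they close: fully open they stand 13 mm farther back than shut.
Start: joints at [1.196, 0.469, -0.049, 1.532, 0.024, 1.141, -0.082], TCP at [0.229, -0.635, 0.231] pointing down, gripper open.
Joint ranges: [-2.59, 2.59], [-0.33, 1.99], [-1.39, 1.29], [0.1, 2.45], [-1.04, 4.18], [0.21, 1.99], [-2.66, 2.66]. Speed limits (rad/s): [2.57, 2.57, 3.14, 3.14, 3.14, 3.14, 3.14].

### API

Orientations are given as a unit quaternion [x, y, z, w].
In Python, from plant import r, optics gives the robot as it stands.
- The arm moves only by the tool arm_command, never from a script. Its argument "deltas" is a list of rows, each an object with "rot": the turn, a rotation vector about the world's x, y, z in degrees, a list of three; "offset": the shift along the world's x, y, z in m, a list of three; "jaw": the finger opening in m, from 0 to 0.0854. In form: [{"rot": [wx, wy, wz], "offset": [x, y, z], "jaw": jaw}, ...]. A call has exactly 10 rows; each row shifts and turns the commanded pose from where the row before left it; what a row does not reach is not made up. A row lasts 1/10 s, in which the tool goes at most 50 mm and 8.59 degrees, less where a joint would pass 70% of its speed; a pose out of reach is approached as far as the arm can. A call is refused whole if a number of a shift passes 0.05 or a number of a turn 8.59, either way. A call with a gripper value outside its range is refused whole. The fingers move at their own pace and stop on an object; "newtons" is the grip in N (left out, the last holds). Time passes only in rows, so rows that do not move let the fingers close, or fill a call up. It gives the time, the measured TCP pose, the force, the opening and the grip force at its end, in the units of the state.
- r.read_state(): the state, without advancing time (a new reading comes with each control period).
- optics.grab_frame(name): name is "side" or "top"; returns a dict with "pixels" (400x640x3 uint8, blue, green, red), "mtx" (3x3 intrinsics, pixels), "extrinsics" (4x4, takes a point from camera to world coordinates). Camera axes: x right, y up, looking along -z (the intrinsics and any distortion apply to the point x, -y, -z); pixel columns grow to the right and rows downward; lengths in m; the calibration is good to about 2 mm. A picture is of the moment at which its call begins. There is no depth.
- r.close_job(): hands the job in; it is judged then, once.
The state is a dict: "clock": time; "joint_positions": joint angles; "joint_vel": joint speeds; "tau": joint torques, N m; "position": TCP position; "tcp_rot": TCP orientation; "ft_force": force on the tool from outside, world axes, zero at the start; "moment": the same for the moment, N m; "width": opening from 0.0 (shut) to 1.0 (fully open); "grip_force": force on a finger pad.
Only numpy, scipy, OpenCV 4.12 (cv2) and the standard library are available. Lean on these libraries where they do the work, as an engineer would, in place of code of your own. Each camera call takes 0.05 s, during which the arm holds its last target. There are 200 camera calls.

### The job

Restock the can rack: lift the red-label can out of the open carton and stand it on the counter, then take it again by its side and lay it down on the rails at the raised end of the upper lane that already holds a red-label can, square across the lane. Let go only once it lies on the rails, so that it rolls down by itself and comes to rest against the red can there, and leave everything else as it is.

Things in the scene. Friction and masses are not known exactly. Their poses are not given: they have to be found in the camera images.
- red_can: the can to load, alone in the open carton: food can 54 mm in diameter, 98 mm tall, 0.14 to 0.28 kg, red label with a pale band near its foot, bare metal ends. It starts upright on the carton's floor, within 30 mm of the middle along each carton axis, its top 103 mm above the counter. Origin at the centre of its lower end, z along its axis (at the start: up).
- red_can_center (a point): centre of the red-label can to load: on its axis, 49 mm from either end.
- carton: open brown cardboard carton, fixed, outside 236 mm (its x) by 184 mm (its y), walls 5 mm thick and 108 mm high, floor 5 mm thick; its flaps are folded outwards and hang down within 20 mm of the outside walls. Origin at the centre of its underside, z up. There is most room beside the can along the carton's long x axis.
- rack: gravity-feed can rack of chrome wire, fixed, two sloped tiers, each of two lanes side by side; 310 mm long (its x), 236 mm wide (its y). The lower tier holds blue-label cans, fixed. Origin on the counter under its middle; x runs level from the low front (with the stop) to the raised, open loading end, which faces the robot; y across the lanes; z up.
- deck: the rack's upper tier, sloping 10 degrees. Origin mid-length and mid-width in the plane of the rail tops, 148 mm above the counter; x uphill along the lanes (rails from x = -158 to +150 mm), y level across them (as the rack's y), z square to the slope. Lane centres at y = +56 and -56 mm. A can lying across a lane has its centre at z = 27 mm, axis along y; let go, it rolls freely downhill.
- load_a (a point): point in the plane of the rail tops on the centre line of the upper lane at deck y = +56 mm, at its raised end (deck x = +88 mm). Each lane has two round rails 8 mm thick, 30 mm either side of its centre line, and is 106 mm wide between side guide wires that stand 17 mm above the rail tops; axes of no meaning.
- load_b (a point): the same point of the other upper lane, at deck y = -56 mm, deck x = +88 mm.
- rack_red: red-label can of the same size lying on its side at the low end of one upper lane (deck x = -123 mm), against the 33 mm high stop; which lane varies. Origin at its centre, y along its axis; it is loose. The can to load ends up touching it, with centres 54 mm apart.
- rack_green: green-label can of the same size lying at the low end of the other upper lane, against the stop. Origin at its centre, y along its axis; loose, to be left alone.
- yellow_can: yellow-label can of the same size standing on the counter, between the carton and the rack; bystander. Origin at the centre of its underside, z up.
- mustard: yellow mustard bottle, 60 mm in diameter, 175 mm tall, standing on the counter beyond the yellow can (further from the robot); bystander. Origin at the centre of its underside, z up.
- spice_jar: amber spice jar, 52 mm in diameter, 95 mm tall, standing to the robot's left; bystander. Origin at the centre of its underside, z up.
- cup_stack: stack of paper cups standing upside down, 82 mm in diameter, 150 mm tall, to the robot's left; bystander. Origin at the centre of its underside, z up.

How it is judged:
By the outcome, as a careful person would: the job done as asked, in the order asked, and still so for the second after the job is handed in, with the robot touching nothing.
It also fails if it takes over 59 s, if anything falls off the work surface, if the arm or the gripper's body presses on something with over 40 N, if the wrist force passes 120 N, or if a joint passes its speed limit or range.

## Working session

There is one attempt and no reset: what is moved stays moved. The work goes in short steps, Python scripts to look and compute and a tool call to move; the robot and the scene stay as the last step left them, time stands still between calls to the robot, and variables do not carry over. Pictures are saved under pics/ and viewed, at most 10 in all, crops included, and the job is handed in when it is done.

Besides the shell and the picture viewer there is one more tool, called after "Call:" as name(argument=value, ...) on one line, values as JSON. arm_command: Moves the arm, as the interface text tells. Its arguments: {"type":"object","properties":{"deltas":{"type":"array","items":{"type":"object","properties":{"rot":{"type":"array","items":{"type":"number"}},"offset":{"type":"array","items":{"type":"number"}},"jaw":{"type":"number"}}}},"newtons":{"type":"number"}},"required":["deltas"]}

```bash
mkdir -p pics; ls; cat > h.py <<'E'
import numpy as np, cv2
from plant import r, optics
def grab(n):
    f=optics.grab_frame(n); return f["pixels"],np.array(f["mtx"]),np.array(f["extrinsics"]),f
def ray(K,T,u,v):
    p=np.linalg.inv(K)@np.array([u,v,1.]); d=T[:3,:3]@np.array([p[0],-p[1],-p[2]]); return T[:3,3],d/np.linalg.norm(d)
def onz(K,T,u,v,z):
    o,d=ray(K,T,u,v); return o+d*(z-o[2])/d[2]
def proj(K,T,P):
    c=np.linalg.inv(T)@np.append(P,1.); q=K@np.array([c[0],-c[1],-c[2]]); return q[:2]/q[2]
E
python3 - <<'E'
from h import *
for n in("side","top"):
    p,K,T,f=grab(n); cv2.imwrite(f"pics/{n}0.png",p); print(n,list(f),K.tolist(),T.round(4).tolist())
s=r.read_state(); print(s)
E
```

```text
pics
side ['pixels', 'mtx', 'extrinsics'] [[488.7194030579782, 0.0, 316.9628459239958], [0.0, 488.7194030579782, 195.85714573140615], [0.0, 0.0, 1.0]] [[0.9824, 0.1389, -0.1247, 0.3153], [-0.1866, 0.7458, -0.6395, -1.0736], [0.0042, 0.6515, 0.7587, 1.4405], [0.0, 0.0, 0.0, 1.0]]
top ['pixels', 'mtx', 'extrinsics'] [[389.25196570165025, 0.0, 319.3421891569839], [0.0, 389.25196570165025, 204.70834303805952], [0.0, 0.0, 1.0]] [[0.025, 0.9964, -0.081, 0.4219], [-0.9996, 0.0236, -0.018, 0.0062], [-0.016, 0.0814, 0.9966, 1.3007], [0.0, 0.0, 0.0, 1.0]]
{'clock': 0.1, 'joint_positions': array([ 1.19606876,  0.46937244, -0.04859521,  1.53355524,  0.02407759,
        1.14100356, -0.0822552 ]), 'joint_vel': array([-0.00097317, -0.00156351, -0.00172462, -0.0036061 , -0.00114068,
       -0.00080829,  0.00072112]), 'tau': array([ 1.14624305e-03, -5.11516356e+01, -4.70270973e-02, -2.38390696e+01,
        1.06926603e-02,  4.38872696e-03, -6.75218175e-06]), 'position': array([ 0.2286524 , -0.63454318,  0.23036664]), 'tcp_rot': array([ 9.85081715e-01,  1.72084994e-01, -1.70591875e-04, -8.60317950e-04]), 'ft_force': array([ 0.33272854, -0.428269  ,  0.02368148]), 'moment': array([ 0.02466618, -0.04567358,  0.04069683]), 'grip_force': 0.0, 'width': 0.9991655110587427}
```

View pics/side0.png

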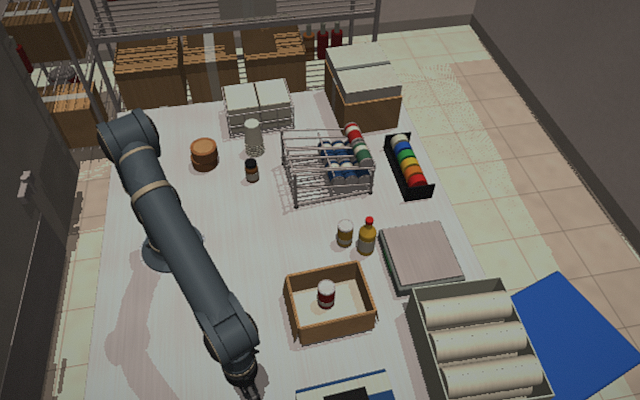

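View pics/top0.png

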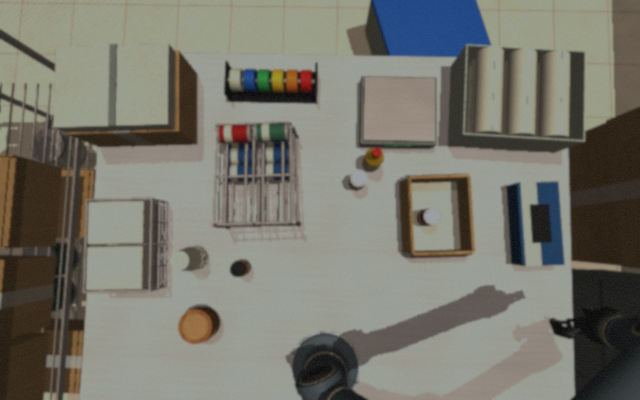

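```bash
python3 - <<'E'
from h import *
a=cv2.imread("pics/top0.png"); b=cv2.imread("pics/side0.png")
A=cv2.resize(a[115:245,205:305],None,fx=4,fy=4,interpolation=2)
B=cv2.resize(b[115:215,270:385],None,fx=4,fy=4,interpolation=2)
o=np.zeros((520,860,3),np.uint8);o[:520,:400]=A;o[:400,400:860]=B
cv2.imwrite("pics/c1.png",o[:, :800])
C=cv2.resize(a[165:265,395:480],None,fx=4,fy=4,interpolation=2)
D=cv2.resize(b[255:350,275:385],None,fx=4,fy=4,interpolation=2)
o=np.zeros((400,780,3),np.uint8);o[:,:340]=C;o[:380,340:780]=D
cv2.imwrite("pics/c2.png",o)
E
```

```text
(no output)
```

View pics/c1.png

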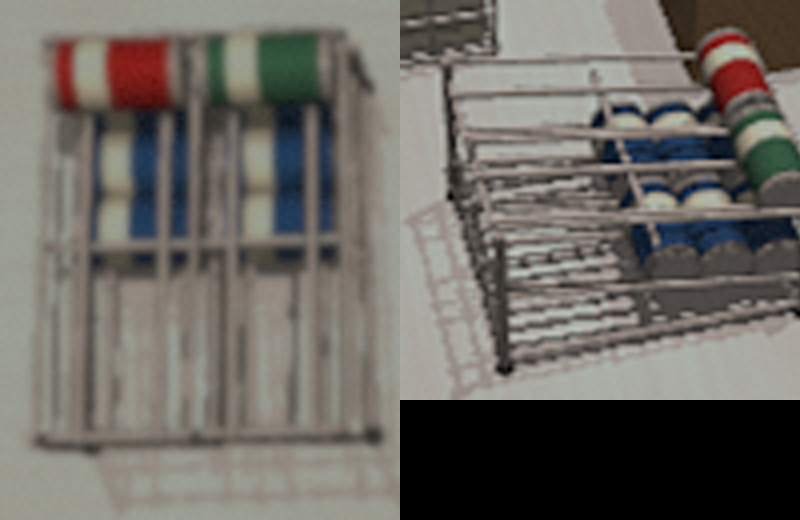

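View pics/c2.png

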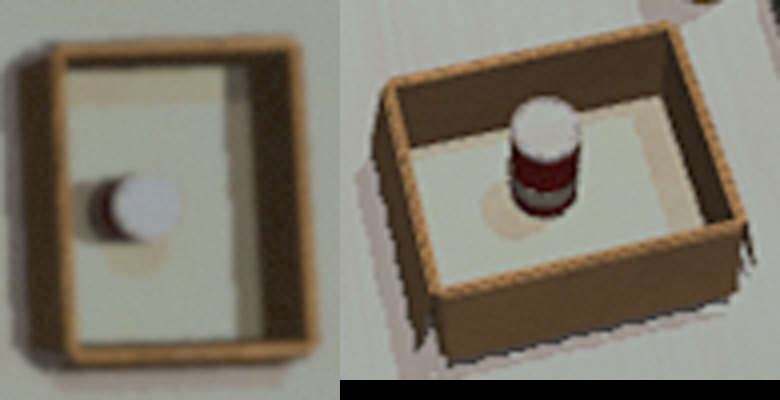

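```bash
cat >> h.py <<'E'
S,C=np.sin(np.radians(10)),np.cos(np.radians(10))
def deck2w(pose,x,y,z):
    X,Y,a=pose; rx=x*C-z*S; rz=.148+x*S+z*C
    return np.array([X+np.cos(a)*rx-np.sin(a)*y, Y+np.sin(a)*rx+np.cos(a)*y, rz])
E
python3 - <<'E'
from h import *
from scipy.optimize import least_squares
import numpy as np
p,K,T,_=grab("top"); p2,K2,T2,_=grab("side")
top=lambda x,y:(x/4-.375+205,y/4-.375+115)
# red/green can masks
def cen(p,lo,hi,sel):
    m=sel(p.astype(int)).astype(np.uint8); m[:lo[1]]=0;m[hi[1]:]=0;m[:,:lo[0]]=0;m[:,hi[0]:]=0
    m=cv2.morphologyEx(m,cv2.MORPH_CLOSE,np.ones((5,5))); ys,xs=np.nonzero(m); return xs.min(),xs.max(),ys.min(),ys.max(),xs.mean(),ys.mean()
red=lambda q:(q[...,2]>q[...,1]+50)&(q[...,2]>q[...,0]+50)
grn=lambda q:(q[...,1]>q[...,2]+20)&(q[...,1]>q[...,0]+5)
print(cen(p,(210,115),(255,150),red),cen(p,(255,115),(300,150),grn))
f=lambda v:np.concatenate([proj(K,T,deck2w(v,-.123,-.056,.027))-top(120,72),proj(K,T,deck2w(v,-.123,.056,.027))-top(268,72)]+
 [[np.interp(top(0,yy)[1],*zip(*sorted([tuple(proj(K,T,deck2w(v,t,y,0))[::-1]) for t in (-.1,.15)])))-top(xx,0)[0]] for y,xx,yy in
  [(-.086,80,420),(-.026,162,420),(.026,233,420),(.086,312,420),(-.086,87,150),(-.026,165,150),(.026,234,150),(.086,312,150)]])
s=least_squares(f,[.65,.2,3.14]); print(s.x,s.fun.round(2))
v=s.x; np.save("rack.npy",v)
for x,y,z in[(.15,-.086,0),(.15,.086,0),(-.123,-.056,.027),(-.123,.056,.027),(.088,-.056,0)]:
    w=deck2w(v,x,y,z); print((x,y),w.round(4),"topcrop",((proj(K,T,w)-[205,115])*4).round(),"sidecrop",((proj(K2,T2,w)-[270,115])*4+[400,0]).round())
t2=lambda x,y:(x/4-.375+395,y/4-.375+165)
cs=[onz(K,T,*t2(*c),.108)[:2] for c in[(52,42),(298,38),(316,358),(70,364)]]
print("carton",np.round(cs,4).tolist(),np.mean(cs,0),"can",onz(K,T,*t2(146,207),.103),"side",onz(K2,T2,(546-340)/4+275-.375,128/4+255-.375,.103))
sc=[onz(K2,T2,(x-340)/4+275-.375,y/4+255-.375,.108)[:2] for x,y in[(386,85),(676,24),(746,224),(440,296)]]
print(np.round(sc,4).tolist(),np.mean(sc,0))
for n,(u,v_),z in[("yel",(358,180),.098),("must",(374,157),.175),("jar",(239,268),.095),("cup",(190,258),.15)]: print(n,onz(K,T,u,v_,z).round(3))
E
```

```text
(np.int64(219), np.int64(246), np.int64(125), np.int64(140), np.float64(235.63066202090593), np.float64(132.45644599303137)) (np.int64(257), np.int64(283), np.int64(124), np.int64(138), np.float64(273.5404255319149), np.float64(130.91063829787234))
[0.60247775 0.2244113  3.20022074] [-0.02  0.7   0.05 -0.69 -0.35 -0.33 -0.26  0.6   0.08  0.18 -0.05  0.13]
(0.15, -0.086) [0.45   0.3016 0.174 ] topcrop [ 76. 437.] sidecrop [451.  93.]
(0.15, 0.086) [0.46   0.1299 0.174 ] topcrop [313. 429.] sidecrop [490. 220.]
(-0.123, -0.056) [0.7248 0.2877 0.1532] topcrop [118.  73.] sidecrop [735.  83.]
(-0.123, 0.056) [0.7314 0.1759 0.1532] topcrop [267.  68.] sidecrop [770. 162.]
(0.088, -0.056) [0.5127 0.2752 0.1633] topcrop [120. 353.] sidecrop [521. 111.]
carton [[0.6167, -0.2421], [0.624, -0.4305], [0.3799, -0.4425], [0.3706, -0.2573]] [ 0.4978114  -0.34307072] can [ 0.49140586 -0.31572078  0.103     ] side [ 0.49364769 -0.31721565  0.103     ]
[[0.3768, -0.2591], [0.6151, -0.2459], [0.6238, -0.4276], [0.3895, -0.4422]] [ 0.5012818  -0.34368888]
yel [ 0.6   -0.09   0.098]
must [ 0.657 -0.13   0.175]
jar [0.319 0.27  0.095]
cup [0.349 0.404 0.15 ]
```

Call:
arm_command(deltas=[{"rot": [0, 0, 7.3], "offset": [0.0264, 0.0318, 0], "jaw": 0.0854}, {"rot": [0, 0, 7.3], "offset": [0.0264, 0.0318, 0], "jaw": 0.0854}, {"rot": [0, 0, 7.3], "offset": [0.0264, 0.0318, 0], "jaw": 0.0854}, {"rot": [0, 0, 7.3], "offset": [0.0264, 0.0318, 0], "jaw": 0.0854}, {"rot": [0, 0, 7.3], "offset": [0.0264, 0.0318, 0], "jaw": 0.0854}, {"rot": [0, 0, 7.3], "offset": [0.0264, 0.0318, 0], "jaw": 0.0854}, {"rot": [0, 0, 7.3], "offset": [0.0264, 0.0318, 0], "jaw": 0.0854}, {"rot": [0, 0, 7.3], "offset": [0.0264, 0.0318, 0], "jaw": 0.0854}, {"rot": [0, 0, 7.3], "offset": [0.0264, 0.0318, 0], "jaw": 0.0854}, {"rot": [0, 0, 7.3], "offset": [0.0264, 0.0318, 0], "jaw": 0.0854}], newtons=40)

```text
clock: 1.2
position: [0.4936, -0.3157, 0.2314]
tcp_rot: [0.688, 0.726, -0.0, 0.0]
ft_force: [-0.6, 0.4, -0.4]
width: 1.0
grip_force: 0.0
```

```bash
cat >> h.py <<'E'
def st():
    from scipy.spatial.transform import Rotation as R
    s=r.read_state(); M=R.from_quat(s["tcp_rot"]).as_matrix()
    print("t",round(s["clock"],2),"tcp",s["position"].round(4),"zt",M[:,2].round(3),"yt",M[:,1].round(3),"q",s["joint_positions"].round(2),"F",s["ft_force"].round(1),"w",round(s["width"],3),"g",round(s["grip_force"],1)); return s,M
E
python3 -c "
from h import *
st()"
```

```text
t 1.2 tcp [ 0.4936 -0.3157  0.2314] zt [ 0. -0. -1.] yt [0.999 0.054 0.   ] q [ 0.84  0.36 -0.45  1.73  0.17  1.09  0.4 ] F [-0.6  0.4 -0.4] w 1.0 g 0.0
```

Call:
arm_command(deltas=[{"rot": [0, 0, 0], "offset": [0, 0, -0.03], "jaw": 0.0854}, {"rot": [0, 0, 0], "offset": [0, 0, -0.03], "jaw": 0.0854}, {"rot": [0, 0, 0], "offset": [0, 0, -0.03], "jaw": 0.0854}, {"rot": [0, 0, 0], "offset": [0, 0, -0.03], "jaw": 0.0854}, {"rot": [0, 0, 0], "offset": [0, 0, -0.03], "jaw": 0.0854}, {"rot": [0, 0, 0], "offset": [-0.001, -0.0005, -0.03], "jaw": 0.0854}, {"rot": [0, 0, 0], "offset": [0, 0, 0], "jaw": 0.045}, {"rot": [0, 0, 0], "offset": [0, 0, 0], "jaw": 0.045}, {"rot": [0, 0, 0], "offset": [0, 0, 0], "jaw": 0.045}, {"rot": [0, 0, 0], "offset": [0, 0, 0], "jaw": 0.045}], newtons=40)

```text
clock: 2.2
position: [0.4926, -0.318, 0.0528]
tcp_rot: [0.69, 0.724, 0.0, 0.001]
ft_force: [0.0, -0.1, -3.1]
width: 0.624
grip_force: 42.3
```

```bash
python3 -c "
from h import *
st()"
```

```text
t 2.2 tcp [ 0.4926 -0.318   0.0528] zt [ 0.002 -0.001 -1.   ] yt [0.999 0.049 0.002] q [ 0.78  0.57 -0.38  1.89  0.3   0.74  0.29] F [ 0.  -0.1 -3.1] w 0.624 g 42.3
```

Call:
arm_command(deltas=[{"rot": [0, 0, 0], "offset": [0, 0, 0.02], "jaw": 0.045}, {"rot": [0, 0, 0], "offset": [0, 0, 0.035], "jaw": 0.045}, {"rot": [0, 0, 0], "offset": [0, 0, 0.035], "jaw": 0.045}, {"rot": [0, 0, 0], "offset": [0, 0, 0.035], "jaw": 0.045}, {"rot": [0, 0, 0], "offset": [0, 0.01, 0.025], "jaw": 0.045}, {"rot": [0, 0, 0], "offset": [-0.006, 0.04, 0], "jaw": 0.045}, {"rot": [0, 0, 0], "offset": [-0.006, 0.045, 0], "jaw": 0.045}, {"rot": [0, 0, 0], "offset": [-0.007, 0.045, 0], "jaw": 0.045}, {"rot": [0, 0, 0], "offset": [-0.007, 0.045, 0], "jaw": 0.045}, {"rot": [0, 0, 0], "offset": [-0.007, 0.045, 0], "jaw": 0.045}])

```text
clock: 3.2
position: [0.4583, -0.0858, 0.2023]
tcp_rot: [0.69, 0.724, 0.0, 0.001]
ft_force: [0.8, 0.8, -2.4]
width: 0.625
grip_force: 42.9
```

Call:
arm_command(deltas=[{"rot": [0, 0, 0], "offset": [0, 0.035, 0], "jaw": 0.045}, {"rot": [0, 0, 0], "offset": [0, 0.03, 0], "jaw": 0.045}, {"rot": [0, 0, 0], "offset": [0, 0, 0], "jaw": 0.045}, {"rot": [0, 0, 0], "offset": [0, 0, -0.03], "jaw": 0.045}, {"rot": [0, 0, 0], "offset": [0, 0, -0.03], "jaw": 0.045}, {"rot": [0, 0, 0], "offset": [0, 0, -0.03], "jaw": 0.045}, {"rot": [0, 0, 0], "offset": [0, 0, -0.03], "jaw": 0.045}, {"rot": [0, 0, 0], "offset": [0, 0, -0.015], "jaw": 0.045}, {"rot": [0, 0, 0], "offset": [0, 0, 0], "jaw": 0.045}, {"rot": [0, 0, 0], "offset": [0, 0, 0], "jaw": 0.045}])

```text
clock: 4.2
position: [0.4595, -0.0229, 0.0671]
tcp_rot: [0.69, 0.724, 0.0, 0.001]
ft_force: [-0.4, -0.1, -2.0]
width: 0.619
grip_force: 43.0
```

```bash
python3 -c "
from h import *
st()
p=grab('side')[0]; cv2.imwrite('pics/s3.png',p[130:380,120:440])"
```

```text
t 4.2 tcp [ 0.4595 -0.0229  0.0671] zt [ 0.001 -0.    -1.   ] yt [0.999 0.049 0.001] q [ 0.4   0.41 -0.53  2.16  0.34  0.65 -0.32] F [-0.4 -0.1 -2. ] w 0.619 g 43.0
```

View pics/s3.png

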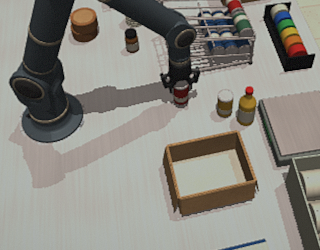

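Call:
arm_command(deltas=[{"rot": [0, 0, 0], "offset": [0, 0, -0.008], "jaw": 0.045}, {"rot": [0, 0, 0], "offset": [0, 0, -0.006], "jaw": 0.045}, {"rot": [0, 0, 0], "offset": [0, 0, -0.003], "jaw": 0.045}, {"rot": [0, 0, 0], "offset": [0, 0, -0.002], "jaw": 0.045}, {"rot": [0, 0, 0], "offset": [0, 0, 0], "jaw": 0.045}, {"rot": [0, 0, 0], "offset": [0, 0, 0], "jaw": 0.045}, {"rot": [0, 0, 0], "offset": [0, 0, 0], "jaw": 0.045}, {"rot": [0, 0, 0], "offset": [0, 0, 0], "jaw": 0.045}, {"rot": [0, 0, 0], "offset": [0, 0, 0], "jaw": 0.045}, {"rot": [0, 0, 0], "offset": [0, 0, 0], "jaw": 0.045}])

```text
clock: 5.25
position: [0.4589, -0.0225, 0.0474]
tcp_rot: [0.69, 0.724, 0.0, 0.0]
ft_force: [-0.7, 0.4, 0.6]
width: 0.631
grip_force: 43.1
```

Call:
arm_command(deltas=[{"rot": [0, 0, 0], "offset": [0, 0, 0], "jaw": 0.0854}, {"rot": [0, 0, 0], "offset": [0, 0, 0], "jaw": 0.0854}, {"rot": [0, 0, 0], "offset": [0, 0, 0], "jaw": 0.0854}, {"rot": [0, 0, 0], "offset": [0, 0, 0.02], "jaw": 0.0854}, {"rot": [0, 0, 0], "offset": [0, 0, 0.035], "jaw": 0.0854}, {"rot": [0, 0, 0], "offset": [0, 0, 0.035], "jaw": 0.0854}, {"rot": [0, 0, 0], "offset": [0, 0, 0.035], "jaw": 0.0854}, {"rot": [5, 0, 0], "offset": [0, -0.02, 0.03], "jaw": 0.0854}, {"rot": [6, 0, 0], "offset": [0, -0.03, 0], "jaw": 0.0854}, {"rot": [6, 0, 0], "offset": [0, -0.03, 0], "jaw": 0.0854}])

```text
clock: 6.25
position: [0.46, -0.1032, 0.2044]
tcp_rot: [0.681, 0.717, 0.109, -0.1]
ft_force: [0.9, 0.4, -1.7]
width: 1.002
grip_force: 0.0
```

```bash
python3 -c "
from h import *
st()"
```

```text
t 6.25 tcp [ 0.46   -0.1032  0.2044] zt [ 0.005  0.294 -0.956] yt [0.999 0.049 0.02 ] q [ 0.83  0.28 -0.61  1.97 -0.15  1.01  0.37] F [ 0.9  0.4 -1.7] w 1.002 g 0.0
```

```bash
cat >> h.py <<'E'
from scipy.spatial.transform import Rotation as Rn
def tgt(deg,yaw=3.36,slope=0.):
    a=np.radians(yaw); y=np.array([np.cos(a),np.sin(a),0]); p=np.array([-np.sin(a),np.cos(a),0]); t=np.radians(deg)
    z=np.sin(t)*p+np.array([0,0,-np.cos(t)]); M=np.c_[np.cross(y,z),y,z]
    return Rn.from_rotvec(np.radians(slope)*p).as_matrix()@M   # slope>0: lowers +x side
def need(M,W): return np.degrees(Rn.from_matrix(W@M.T).as_rotvec()).round(2)
E
python3 -c "
from h import *
s,M=st()
W=tgt(50); fin=np.array([.459,-.0225,.052])+.019*W[:,2]
print(need(M,W),W.round(3).tolist(),'pre',fin-.1*W[:,2]-s['position'],'fin',fin)"
```

```text
t 6.25 tcp [ 0.46   -0.1032  0.2044] zt [ 0.005  0.294 -0.956] yt [0.999 0.049 0.02 ] q [ 0.83  0.28 -0.61  1.97 -0.15  1.01  0.37] F [ 0.9  0.4 -1.7] w 1.002 g 0.0
[32.85  2.88  0.87] [[-0.038, 0.998, -0.045], [0.642, 0.059, 0.765], [0.766, 0.0, -0.643]] pre [ 0.00265082  0.01873279 -0.10037562] fin [ 0.45814695 -0.00797018  0.03978704]
```

Tilt first, then descend to the pre-grasp.

Call:
arm_command(deltas=[{"rot": [4.69, 0.41, 0.12], "offset": [0, -0.005, 0], "jaw": 0.0854}, {"rot": [4.69, 0.41, 0.12], "offset": [0, -0.005, 0], "jaw": 0.0854}, {"rot": [4.69, 0.41, 0.12], "offset": [0, 0, 0], "jaw": 0.0854}, {"rot": [4.69, 0.41, 0.12], "offset": [0, 0, -0.01], "jaw": 0.0854}, {"rot": [4.69, 0.41, 0.12], "offset": [0, 0, -0.015], "jaw": 0.0854}, {"rot": [4.69, 0.41, 0.12], "offset": [0, 0.01, -0.02], "jaw": 0.0854}, {"rot": [4.69, 0.41, 0.12], "offset": [0.0025, 0.019, -0.025], "jaw": 0.0854}, {"rot": [0, 0, 0], "offset": [0, 0, -0.02], "jaw": 0.0854}, {"rot": [0, 0, 0], "offset": [0, 0, -0.01], "jaw": 0.0854}, {"rot": [0, 0, 0], "offset": [0, 0, 0], "jaw": 0.0854}])

```text
clock: 7.25
position: [0.4609, -0.0836, 0.1015]
tcp_rot: [0.623, 0.659, 0.287, -0.31]
ft_force: [0.4, -0.3, 0.3]
width: 1.0
grip_force: 0.0
```

```bash
python3 - <<'E'
from h import *
s,M=st()
W=tgt(50); print(need(M,W))
def big(n):
    p,K,T,_=grab(n); u,v=proj(K,T,[.459,-.05,.07]); u,v=int(u),int(v); return cv2.resize(p[v-60:v+60,u-60:u+60],(400,400),interpolation=2)
cv2.imwrite("pics/c4.png",np.hstack([big("top"),big("side")]))
E
```

```text
t 7.25 tcp [ 0.4609 -0.0836  0.1015] zt [-0.05   0.764 -0.643] yt [ 0.998  0.059 -0.007] q [ 0.99  0.71 -0.65  1.93 -0.41  1.08  0.72] F [ 0.4 -0.3  0.3] w 1.0 g 0.0
[ 0.04 -0.42 -0.03]
```

View pics/c4.png

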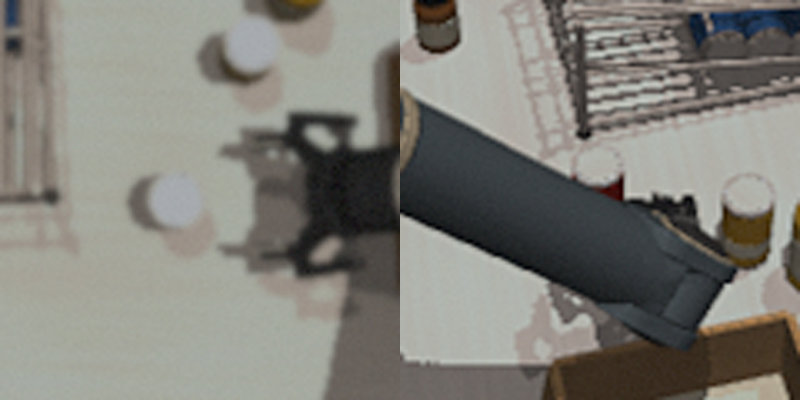

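Call:
arm_command(deltas=[{"rot": [0, -0.4, 0], "offset": [-0.0004, 0.0108, -0.0088], "jaw": 0.0854}, {"rot": [0, 0, 0], "offset": [-0.0004, 0.0108, -0.0088], "jaw": 0.0854}, {"rot": [0, 0, 0], "offset": [-0.0004, 0.0108, -0.0088], "jaw": 0.0854}, {"rot": [0, 0, 0], "offset": [-0.0004, 0.0108, -0.0088], "jaw": 0.0854}, {"rot": [0, 0, 0], "offset": [-0.0004, 0.0108, -0.0088], "jaw": 0.0854}, {"rot": [0, 0, 0], "offset": [-0.0004, 0.0108, -0.0088], "jaw": 0.0854}, {"rot": [0, 0, 0], "offset": [-0.0004, 0.0108, -0.0088], "jaw": 0.0854}, {"rot": [0, 0, 0], "offset": [0, 0, 0], "jaw": 0.0854}, {"rot": [0, 0, 0], "offset": [0, 0, 0], "jaw": 0.0854}, {"rot": [0, 0, 0], "offset": [0, 0, 0], "jaw": 0.0854}])

```text
clock: 8.35
position: [0.4594, -0.0089, 0.0414]
tcp_rot: [0.622, 0.66, 0.29, -0.305]
ft_force: [-0.4, -0.1, 0.5]
width: 1.0
grip_force: 0.0
```

```bash
python3 - <<'E'
from h import *
s,M=st()
print(need(M,tgt(50)))
p,K,T,_=grab("top"); x,y=proj(K,T,[.459,-.0225,.098]).astype(int)
q=p[y-25:y+25,x-25:x+25].astype(int); m=(q.min(2)>150)&(q[...,0]>q[...,1]) 
n,l,stt,c=cv2.connectedComponentsWithStats(m.astype(np.uint8)); k=1+stt[1:,4].argmax(); print(stt[k],onz(K,T,c[k][0]+x-25,c[k][1]+y-25,.098))
E
```

```text
t 8.35 tcp [ 0.4594 -0.0089  0.0414] zt [-0.043  0.763 -0.646] yt [0.998 0.058 0.003] q [ 0.9   0.8  -0.67  2.03 -0.45  0.85  0.74] F [-0.4 -0.1  0.5] w 1.0 g 0.0
[0.19 0.18 0.01]
[ 19  19  14  14 155] [ 0.45921796 -0.02406104  0.098     ]
```

Call:
arm_command(deltas=[{"rot": [0, 0, 0], "offset": [0, 0, 0], "jaw": 0.045}, {"rot": [0, 0, 0], "offset": [0, 0, 0], "jaw": 0.045}, {"rot": [0, 0, 0], "offset": [0, 0, 0], "jaw": 0.045}, {"rot": [0, 0, 0], "offset": [0, 0, 0], "jaw": 0.045}, {"rot": [0, 0, 0], "offset": [0, 0, 0], "jaw": 0.045}, {"rot": [0, 0, 0], "offset": [0, 0, 0.01], "jaw": 0.045}, {"rot": [0, 0, 0], "offset": [0, 0, 0.02], "jaw": 0.045}, {"rot": [0, 0, 0], "offset": [0, 0, 0.03], "jaw": 0.045}, {"rot": [0, 0, 0], "offset": [0, 0, 0.04], "jaw": 0.045}, {"rot": [0, 0, 0], "offset": [0, 0, 0.04], "jaw": 0.045}], newtons=50)

```text
clock: 9.4
position: [0.4577, -0.0076, 0.1817]
tcp_rot: [0.622, 0.66, 0.289, -0.307]
ft_force: [0.6, 0.3, -2.6]
width: 0.616
grip_force: 52.8
```

```bash
python3 - <<'E'
from h import *
s,M=st()
M0=tgt(50); off=M0.T@(np.array([.459,-.0235,.049])-[.4594,-.0089,.0414]); off[1]=0; np.save("off.npy",off); print(off)
W=tgt(-40,slope=10); v=np.load("rack.npy"); c=deck2w(v,.088,-.056,.027)
print(need(M,tgt(-40)),need(tgt(-40),W),"place tcp",c-W@off,W.round(3).tolist())
E
```

```text
t 9.4 tcp [ 0.4577 -0.0076  0.1817] zt [-0.046  0.763 -0.645] yt [ 0.998  0.06  -0.   ] q [ 0.97  0.55 -0.75  1.99 -0.52  1.09  0.63] F [ 0.6  0.3 -2.6] w 0.616 g 52.8
[-0.00353156  0.         -0.01603225]
[-8.971e+01 -5.330e+00 -7.000e-02] [-0.59  9.98 -0.  ] place tcp [0.51528566 0.26777679 0.17554046] [[-0.156, 0.983, -0.095], [0.758, 0.058, -0.649], [-0.633, -0.174, -0.754]]
```

Call:
arm_command(deltas=[{"rot": [-4, -0.24, 0], "offset": [0, 0, 0.03], "jaw": 0.045}, {"rot": [-6, -0.36, 0], "offset": [0, 0, 0.03], "jaw": 0.045}, {"rot": [-7, -0.42, 0], "offset": [0, 0, 0.03], "jaw": 0.045}, {"rot": [-7, -0.42, 0], "offset": [0, 0, 0.02], "jaw": 0.045}, {"rot": [-7, -0.42, 0], "offset": [0, 0.01, 0.02], "jaw": 0.045}, {"rot": [-7, -0.42, 0], "offset": [0, 0.01, 0.01], "jaw": 0.045}, {"rot": [-7, -0.42, 0], "offset": [0, 0.01, 0], "jaw": 0.045}, {"rot": [-7, -0.42, 0], "offset": [0, 0.02, 0], "jaw": 0.045}, {"rot": [-7, -0.42, 0], "offset": [0, 0.02, 0], "jaw": 0.045}, {"rot": [-7, -0.42, 0], "offset": [0, 0.02, 0], "jaw": 0.045}])

```text
clock: 10.4
position: [0.4576, 0.0829, 0.3215]
tcp_rot: [0.678, 0.72, -0.097, 0.106]
ft_force: [0.6, -1.0, -4.3]
width: 0.621
grip_force: 52.8
```

```bash
python3 - <<'E'
from h import *
s,M=st()
W=tgt(-40,slope=10); print(need(M,W), np.array([.5153,.2678,.1755])+.10*np.array([-.01,0,1])-s["position"])
E
```

```text
t 10.4 tcp [0.4576 0.0829 0.3215] zt [ 0.021 -0.285 -0.958] yt [0.998 0.061 0.004] q [ 0.34  0.17 -0.88  1.83  0.4   1.36 -0.6 ] F [ 0.6 -1.  -4.3] w 0.621 g 52.8
[-23.93   8.65   1.9 ] [ 0.05671584  0.18485423 -0.04597595]
```

Call:
arm_command(deltas=[{"rot": [-2.66, 0.96, 0.21], "offset": [0.006, 0.0185, 0], "jaw": 0.045}, {"rot": [-2.66, 0.96, 0.21], "offset": [0.006, 0.0185, 0], "jaw": 0.045}, {"rot": [-2.66, 0.96, 0.21], "offset": [0.006, 0.0185, 0], "jaw": 0.045}, {"rot": [-2.66, 0.96, 0.21], "offset": [0.006, 0.0185, 0], "jaw": 0.045}, {"rot": [-2.66, 0.96, 0.21], "offset": [0.006, 0.0185, 0], "jaw": 0.045}, {"rot": [-2.66, 0.96, 0.21], "offset": [0.006, 0.0185, 0], "jaw": 0.045}, {"rot": [-2.66, 0.96, 0.21], "offset": [0.006, 0.0185, -0.01], "jaw": 0.045}, {"rot": [-2.66, 0.96, 0.21], "offset": [0.006, 0.0185, -0.01], "jaw": 0.045}, {"rot": [-2.66, 0.96, 0.21], "offset": [0.006, 0.0185, -0.01], "jaw": 0.045}, {"rot": [0, 0, 0], "offset": [0.002, 0.0185, -0.01], "jaw": 0.045}])

```text
clock: 11.4
position: [0.5141, 0.2686, 0.2783]
tcp_rot: [0.62, 0.703, -0.294, 0.188]
ft_force: [-0.6, 0.0, -2.3]
width: 0.617
grip_force: 53.0
```

```bash
cat > look.py <<'E'
from h import *
import sys
s,M=st()
W=tgt(-40,slope=10); P=np.array([.5153,.2678,.1755]); print(need(M,W),P-s["position"])
off=np.load("off.npy"); c=s["position"]+M@off; v=np.load("rack.npy"); print("can c",c)
def big(n):
    p,K,T,_=grab(n); u,w=proj(K,T,[.52,.26,.2]).astype(int); 
    for e in(-.049,.049):
        print(n,"end px crop",(proj(K,T,c+e*M[:,0])-[u-60,w-60])*400/120)
    return cv2.resize(p[w-60:w+60,u-60:u+60],(400,400),interpolation=2)
cv2.imwrite(sys.argv[1],np.hstack([big("top"),big("side")]))
E
python3 look.py pics/c5.png
```

```text
t 11.4 tcp [0.5141 0.2686 0.2783] zt [-0.1   -0.646 -0.757] yt [ 0.982  0.058 -0.179] q [-0.3   0.68 -0.78  1.42  0.69  1.92 -0.99] F [-0.6  0.  -2.3] w 0.617 g 53.0
[-0.25 -0.32  0.01] [ 0.00122279 -0.00078034 -0.10276555]
can c [0.51623716 0.2762522  0.29261763]
top end px crop [192.4015284 182.4368203]
top end px crop [117.38494025 207.92361537]
side end px crop [207.58523677 126.3102689 ]
side end px crop [183.08682757 127.96195233]
```

View pics/c5.png

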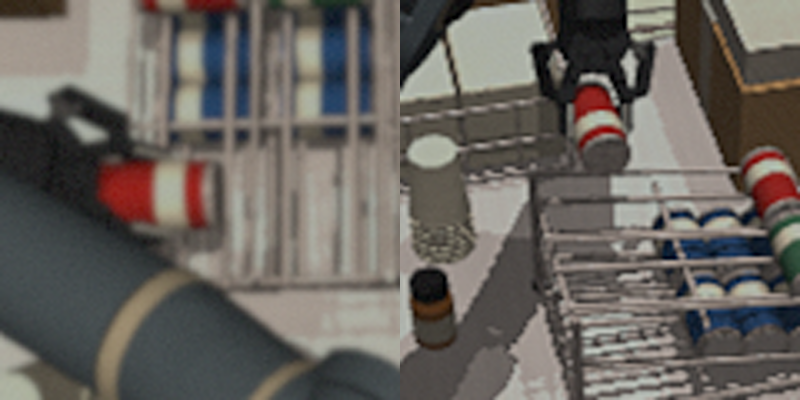

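```bash
sed -i 's/c+e\*M\[:,0\]/c+e*(M@tgt(50).T@np.array([0,0,1.]))/' look.py; python3 look.py pics/tmp.png; python3 -c "
from h import *
s,M=st(); print((M@tgt(50).T)[:,2], deck2w(np.load('rack.npy'),.088,-.056,.027))"
```

```text
t 11.5 tcp [0.513  0.2697 0.2778] zt [-0.099 -0.645 -0.758] yt [ 0.982  0.062 -0.181] q [-0.3   0.68 -0.78  1.42  0.69  1.92 -0.99] F [ 0.2 -0.3 -3. ] w 0.621 g 53.0
[-0.35 -0.43 -0.16] [ 0.00226584 -0.00191787 -0.10227526]
can c [0.51519786 0.27737011 0.29213725]
top end px crop [214.80122042 194.59172967]
top end px crop [ 90.12108444 199.23009953]
side end px crop [204.28843214 156.40742322]
side end px crop [183.87430588  98.50643169]
t 11.6 tcp [0.514  0.2673 0.2803] zt [-0.098 -0.646 -0.757] yt [ 0.982  0.058 -0.177] q [-0.29  0.68 -0.78  1.42  0.69  1.92 -0.99] F [ 0.8  0.2 -3.5] w 0.616 g 53.0
[-0.05804185  0.99830015  0.00528717] [0.51736272 0.27551183 0.18987085]
```

Call:
arm_command(deltas=[{"rot": [-0.2, -0.3, 0], "offset": [0.0015, -0.0007, -0.01], "jaw": 0.045}, {"rot": [0, 0, 0], "offset": [0, 0, -0.015], "jaw": 0.045}, {"rot": [0, 0, 0], "offset": [0, 0, -0.015], "jaw": 0.045}, {"rot": [0, 0, 0], "offset": [0, 0, -0.015], "jaw": 0.045}, {"rot": [0, 0, 0], "offset": [0, 0, -0.015], "jaw": 0.045}, {"rot": [0, 0, 0], "offset": [0, 0, -0.01], "jaw": 0.045}, {"rot": [0, 0, 0], "offset": [0, 0, 0], "jaw": 0.045}, {"rot": [0, 0, 0], "offset": [0, 0, 0], "jaw": 0.045}, {"rot": [0, 0, 0], "offset": [0, 0, 0], "jaw": 0.045}, {"rot": [0, 0, 0], "offset": [0, 0, 0], "jaw": 0.045}])

```text
clock: 12.6
position: [0.5162, 0.2667, 0.2015]
tcp_rot: [0.622, 0.701, -0.291, 0.192]
ft_force: [-0.1, -0.2, -0.6]
width: 0.617
grip_force: 53.0
```

```bash
cat > look2.py <<'E'
from h import *
import sys
s,M=st()
W=tgt(-40,slope=10); P=np.array([.5153,.2678,.1755]); print(need(M,W),P-s["position"])
off=np.load("off.npy"); c=s["position"]+M@off; v=np.load("rack.npy"); print("can c",c)
ax=M@tgt(50).T[:,2]; print(ax)
out=[]
for n in("top","side"):
    ps=[grab(n) for _ in range(4)]; K,T=ps[0][1:3]; p=np.mean([q[0] for q in ps],0).astype(np.uint8)
    u,w=proj(K,T,[.50,.25,.19]).astype(int); h=33; f=400/66
    out.append(cv2.resize(p[w-h:w+h,u-h:u+h],(400,400),interpolation=2))
    pr=lambda x:((proj(K,T,x)-[u-h,w-h]+.5)*f).round().tolist()
    print(n,"can ends",pr(c-.049*ax),pr(c+.049*ax),"guides",[[pr(deck2w(v,x,y,.017)) for x in(.04,.12)] for y in(-.003,-.109)],"rails",[[pr(deck2w(v,x,y,0)) for x in(.05,.15)] for y in(-.026,-.086)])
cv2.imwrite(sys.argv[1],np.hstack(out))
E
python3 look2.py pics/c6.png
```

```text
t 12.6 tcp [0.5162 0.2667 0.2015] zt [-0.093 -0.647 -0.757] yt [ 0.984  0.056 -0.17 ] q [-0.3   0.75 -0.76  1.49  0.72  1.81 -1.07] F [-0.1 -0.2 -0.6] w 0.617 g 53.0
[-0.17  0.21  0.1 ] [-0.00089197  0.00107979 -0.02595918]
can c [0.51822925 0.27440919 0.21582003]
[-0.05684507  0.99837926  0.00273616]
top can ends [248.0, 155.0] [37.0, 162.0] guides [[[270.0, 72.0], [268.0, 232.0]], [[52.0, 79.0], [45.0, 240.0]]] rails [[[229.0, 103.0], [226.0, 303.0]], [[107.0, 108.0], [101.0, 307.0]]]
side can ends [249.0, 198.0] [213.0, 93.0] guides [[[322.0, 242.0], [196.0, 247.0]], [[281.0, 130.0], [160.0, 133.0]]] rails [[[293.0, 238.0], [137.0, 244.0]], [[270.0, 175.0], [117.0, 180.0]]]
```

View pics/c6.png

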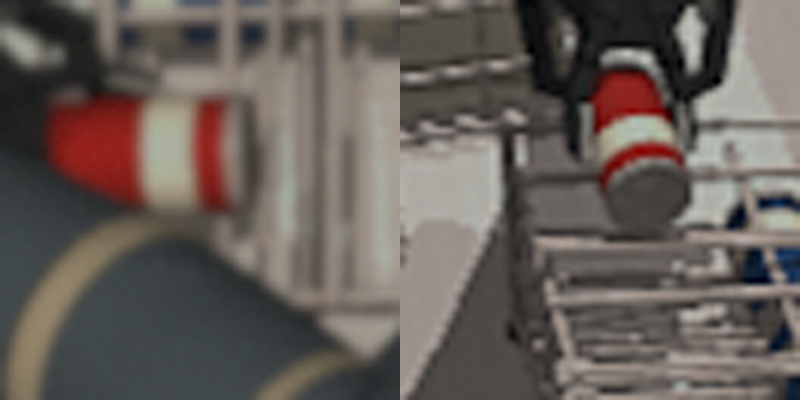

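Call:
arm_command(deltas=[{"rot": [0, 0, 0], "offset": [-0.0005, 0.0003, -0.005], "jaw": 0.045}, {"rot": [0, 0, 0], "offset": [0, 0, -0.005], "jaw": 0.045}, {"rot": [0, 0, 0], "offset": [0, 0, -0.005], "jaw": 0.045}, {"rot": [0, 0, 0], "offset": [0, 0, -0.003], "jaw": 0.045}, {"rot": [0, 0, 0], "offset": [0, 0, -0.002], "jaw": 0.045}, {"rot": [0, 0, 0], "offset": [0, 0, -0.002], "jaw": 0.045}, {"rot": [0, 0, 0], "offset": [0, 0, 0], "jaw": 0.045}, {"rot": [0, 0, 0], "offset": [0, 0, 0], "jaw": 0.045}, {"rot": [0, 0, 0], "offset": [0, 0, 0], "jaw": 0.045}, {"rot": [0, 0, 0], "offset": [0, 0, 0], "jaw": 0.045}])

```text
clock: 14.0
position: [0.5156, 0.2667, 0.1789]
tcp_rot: [0.622, 0.701, -0.292, 0.192]
ft_force: [0.0, -0.2, -2.6]
width: 0.613
grip_force: 53.0
```

```bash
python3 look2.py pics/c7.png
```

```text
t 14.0 tcp [0.5156 0.2667 0.1789] zt [-0.094 -0.648 -0.756] yt [ 0.984  0.056 -0.171] q [-0.3   0.77 -0.75  1.51  0.73  1.78 -1.09] F [ 0.  -0.2 -2.6] w 0.613 g 53.0
[-0.13  0.17  0.1 ] [-0.00029782  0.00108253 -0.00341225]
can c [0.51764715 0.27441649 0.193266  ]
[-0.05680394  0.99838319  0.00207837]
top can ends [257.0, 161.0] [51.0, 168.0] guides [[[270.0, 72.0], [268.0, 232.0]], [[52.0, 79.0], [45.0, 240.0]]] rails [[[229.0, 103.0], [226.0, 303.0]], [[107.0, 108.0], [101.0, 307.0]]]
side can ends [248.0, 226.0] [213.0, 121.0] guides [[[322.0, 242.0], [196.0, 247.0]], [[281.0, 130.0], [160.0, 133.0]]] rails [[[293.0, 238.0], [137.0, 244.0]], [[270.0, 175.0], [117.0, 180.0]]]
```

View pics/c7.png

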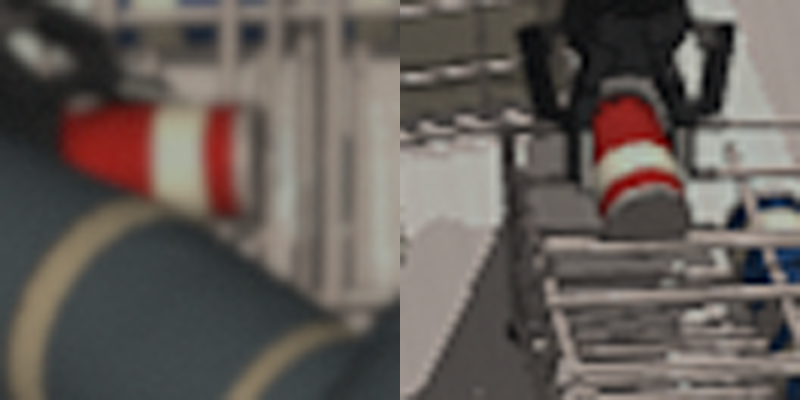

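Call:
arm_command(deltas=[{"rot": [0, 0, 0], "offset": [0, 0.0004, -0.001], "jaw": 0.045}, {"rot": [0, 0, 0], "offset": [0, 0, 0], "jaw": 0.045}, {"rot": [0, 0, 0], "offset": [0, 0, -0.001], "jaw": 0.045}, {"rot": [0, 0, 0], "offset": [0, 0, 0], "jaw": 0.045}, {"rot": [0, 0, 0], "offset": [0, 0, -0.001], "jaw": 0.045}, {"rot": [0, 0, 0], "offset": [0, 0, 0], "jaw": 0.045}, {"rot": [0, 0, 0], "offset": [0, 0, 0], "jaw": 0.045}, {"rot": [0, 0, 0], "offset": [0, 0, 0], "jaw": 0.045}, {"rot": [0, 0, 0], "offset": [0, 0, 0], "jaw": 0.045}, {"rot": [0, 0, 0], "offset": [0, 0, 0], "jaw": 0.045}])

```text
clock: 15.4
position: [0.5155, 0.2671, 0.176]
tcp_rot: [0.622, 0.701, -0.292, 0.192]
ft_force: [0.1, 0.5, 0.5]
width: 0.612
grip_force: 53.0
```

Call:
arm_command(deltas=[{"rot": [0, 0, 0], "offset": [0, 0, -0.001], "jaw": 0.045}, {"rot": [0, 0, 0], "offset": [0, 0, 0], "jaw": 0.045}, {"rot": [0, 0, 0], "offset": [0, 0, 0], "jaw": 0.045}, {"rot": [0, 0, 0], "offset": [0, 0, 0], "jaw": 0.045}, {"rot": [0, 0, 0], "offset": [0, 0, 0], "jaw": 0.045}, {"rot": [0, 0, 0], "offset": [0, 0, 0], "jaw": 0.045}, {"rot": [0, 0, 0], "offset": [0, 0, 0], "jaw": 0.045}, {"rot": [0, 0, 0], "offset": [0, 0, 0], "jaw": 0.045}, {"rot": [0, 0, 0], "offset": [0, 0, 0], "jaw": 0.045}, {"rot": [0, 0, 0], "offset": [0, 0, 0], "jaw": 0.045}])

```text
clock: 16.4
position: [0.5155, 0.2671, 0.1759]
tcp_rot: [0.622, 0.701, -0.292, 0.192]
ft_force: [0.3, 1.6, 5.4]
width: 0.616
grip_force: 53.4
```

```bash
python3 -c "
from h import *
import time
F=[]
for i in range(8): grab('side'); F.append(r.read_state()['ft_force'])
print(np.round(F,1).tolist()); st()"
```

```text
[[-0.6, 0.8, 5.3], [-1.0, 0.6, 5.8], [-1.5, 0.2, 6.0], [-1.3, 0.2, 5.6], [-0.4, 0.1, 5.3], [-1.4, 0.6, 4.9], [0.7, 1.3, 4.6], [-1.1, -0.7, 5.4]]
t 16.8 tcp [0.5155 0.2671 0.1759] zt [-0.094 -0.648 -0.756] yt [ 0.984  0.056 -0.17 ] q [-0.3   0.78 -0.75  1.51  0.73  1.78 -1.09] F [-1.1 -0.7  5.4] w 0.619 g 53.4
```

Call:
arm_command(deltas=[{"rot": [0, 0, 0], "offset": [0, 0, 0], "jaw": 0.0854}, {"rot": [0, 0, 0], "offset": [0, 0, 0], "jaw": 0.0854}, {"rot": [0, 0, 0], "offset": [0, 0, 0], "jaw": 0.0854}, {"rot": [0, 0, 0], "offset": [0, 0, 0], "jaw": 0.0854}, {"rot": [0, 0, 0], "offset": [0.004, 0, 0.02], "jaw": 0.0854}, {"rot": [0, 0, 0], "offset": [0.005, 0, 0.03], "jaw": 0.0854}, {"rot": [0, 0, 0], "offset": [0.005, 0, 0.03], "jaw": 0.0854}, {"rot": [0, 0, 0], "offset": [0, 0, 0.03], "jaw": 0.0854}, {"rot": [0, 0, 0], "offset": [0, 0, 0.03], "jaw": 0.0854}, {"rot": [0, 0, 0], "offset": [-0.02, 0, 0.02], "jaw": 0.0854}])

```text
clock: 17.8
position: [0.5112, 0.2666, 0.3378]
tcp_rot: [0.624, 0.7, -0.29, 0.191]
ft_force: [-0.2, 0.6, -0.9]
width: 1.0
grip_force: 0.0
```

Call:
arm_command(deltas=[{"rot": [0, 0, 0], "offset": [-0.01, 0, 0.01], "jaw": 0.0854}, {"rot": [0, 0, 0], "offset": [-0.01, 0, 0.01], "jaw": 0.0854}, {"rot": [0, 0, 0], "offset": [0, 0, 0], "jaw": 0.0854}, {"rot": [0, 0, 0], "offset": [0, 0, 0], "jaw": 0.0854}, {"rot": [0, 0, 0], "offset": [0, 0, 0], "jaw": 0.0854}, {"rot": [0, 0, 0], "offset": [0, 0, 0], "jaw": 0.0854}, {"rot": [0, 0, 0], "offset": [0, 0, 0], "jaw": 0.0854}, {"rot": [0, 0, 0], "offset": [0, 0, 0], "jaw": 0.0854}, {"rot": [0, 0, 0], "offset": [0, 0, 0], "jaw": 0.0854}, {"rot": [0, 0, 0], "offset": [0, 0, 0], "jaw": 0.0854}])

```text
clock: 18.8
position: [0.4896, 0.2671, 0.3547]
tcp_rot: [0.622, 0.701, -0.292, 0.192]
ft_force: [0.5, -0.2, -0.7]
width: 0.999
grip_force: 0.0
```

```bash
python3 - <<'E'
from h import *
st(); o=[]
for n in("top","side"):
    p,K,T,_=grab(n); u,w=proj(K,T,[.62,.2,.15]).astype(int); o.append(cv2.resize(p[w-65:w+65,u-65:u+65],(400,400),interpolation=2))
    pr=lambda x:((proj(K,T,x)-[u-65,w-65]+.5)*400/130).round().tolist(); v=np.load("rack.npy")
    print(n,[pr(deck2w(v,x,-.056,.027)) for x in(-.123,-.069)])
cv2.imwrite("pics/f.png",np.hstack(o))
E
```

```text
t 18.8 tcp [0.4896 0.2671 0.3547] zt [-0.094 -0.648 -0.756] yt [ 0.984  0.056 -0.171] q [-0.39  0.55 -0.64  1.39  0.6   1.97 -0.9 ] F [ 0.5 -0.2 -0.7] w 0.999 g 0.0
top [[117.0, 95.0], [116.0, 146.0]]
side [[272.0, 142.0], [231.0, 144.0]]
```

View pics/f.png

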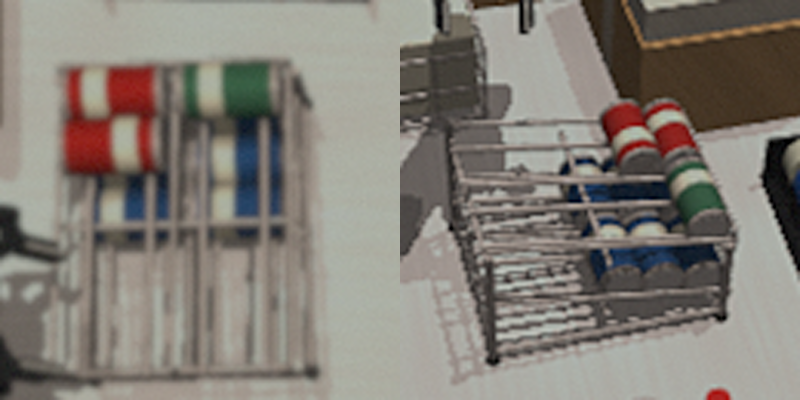

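The can lies square across the lane, touching the red can at top-crop (112,145), where I predicted (116,146). Nothing else has moved and the robot is clear, so I'm handing the job in.

```bash
python3 -c "
from h import *
print(r.close_job())"
```

```text
the job is handed in; nothing more can be done
None
```

The red-label can was lifted from the carton, stood on the counter, taken again by its side and laid on the upper lane's rails; it rolled down and rests against the red can, and the job was handed in at about 19 s.

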